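Check the charge of two battery packs

ROBOT

A 6-joint arm with a two-finger parallel gripper is mounted at the origin on the work surface. World frame = base frame: x ahead of the robot, y to its left, z up, the work surface at z = 0. Lengths are in m, angles in degrees, forces in N, time in s.
With the tool pointing down it reaches from about 0.25 to 0.725 m from the base axis. Payload 9.7 kg.
Tool frame: the origin (TCP) lies between the finger pads; the fingertips stand bot.tcp_to_tips ahead of it and the grasp point (between the pads) lies 2 mm behind it (bot.tcp_to_tips is the distance from the TCP to the fingertips, in m); z points along the fingers, y is the line along which they close (so a half turn about z gives the same grasp; the last joint's range is limited). The gripper opens to 85 mm and grips with 20 to 120 N. Pads are 22 mm wide; open, the fingers measure 114 mm over their backs; the gripper's body (76 mm by 85 mm) begins 54 mm behind the grasp point. The pads swing forward as they close: fully open they stand 13 mm farther back than shut.
Start: joints at [-74.542, 4.979, 10.078, 95.1, 0, 90], TCP at [0.147, -0.53, 0.248] pointing down, gripper open.
Joint ranges: [-179.16, 179.16], [-48.56, 103.87], [-65.8, 70.77], [-126.05, 130.52], [-82.76, 87.17], [-180, 180]. Speed limits (degrees/s): [127.2, 127.2, 147.25, 180, 180, 180].

INTERFACE

Orientations are given as [roll, pitch, yaw] about the fixed x, y, z axes, in that order (R = Rz(yaw) Ry(pitch) Rx(roll)).
In Python, from workcell import sensors, camera, camera_params, bot gives the robot as it stands.
- The arm moves only by the tool apply_moves, never from a script. Its argument "motion" is a list of rows, each an object with "jaw": the opening, from -1 (shut) to 1 (fully open); "xyz": the shift along the tool's x, y, z in mm, a list of three; "twist": the turn about the tool's z in rad. A call has 1 to 5 rows; each row is the pose to reach, as a shift and turn from the pose commanded when the call began, along the tool's axes at that moment; what a row does not reach only later rows make up. A row lasts 1/8 s, in which the tool goes at most 62.5 mm and 10.7 degrees, less where a joint would pass 70% of its speed; a pose out of reach is approached as far as the arm can. A call with a gripper value outside its range is refused whole. The fingers move at their own pace and stop on an object; "grip_force" is the grip in N (left out, the last holds). Time passes only in rows, so rows that repeat a pose let the fingers close. It gives the time, the measured TCP pose, the force, the opening and the grip force at its end, in the units of the state.
- sensors.get_obs(): the state, without advancing time (a new reading comes with each control period).
- camera(name): name is "scene" or "top" or "wrist"; returns (picture, depth): 384x512x3 uint8, red, green, blue; 384x512 float32, m along the optical axis (not along the pixel's ray), 0 where there is no reading.
- camera_params(name): a dict with "mtx" (3x3 intrinsics, pixels), "rvec" (rotation vector, rad) and "tvec" (3), from world to camera coordinates, as OpenCV has them. Camera axes: x right, y down, z forward; pixel columns grow to the right and rows downward; lengths in m; the calibration is good to about 2 mm. The wrist camera is an equidistant fisheye: a pixel r from the principal point sees the ray r / f radians off the axis. A picture is of the moment at which its call begins: read the wrist's pose just before it. camera_params takes no time and is no camera call; for the wrist camera it gives the pose at the moment of the call.
- bot.job_done(): hands the job in; it is judged then, once.
The state is a dict: "time": time; "q": joint angles; "qd": joint speeds; "joint_efforts": joint torques, N m; "ee_pos": TCP position; "tcp_rot": TCP orientation; "wrist_force": force on the tool from outside, world axes, zero at the start; "torque": the same for the moment, N m; "opening": finger opening in m; "grasp_force": force on a finger pad.
Only numpy, scipy, OpenCV 4.12 (cv2) and the standard library are available. Lean on these libraries where they do the work, as an engineer would, in place of code of your own. Each camera call takes 0.05 s, during which the arm holds its last target. There are 200 camera calls.

TASK

Check the charge of two cordless-tool batteries on the workbench: with the fingertips, lightly press in the white gauge button on the yellow-topped pack for a moment and let it spring back up, then do the same on the blue-topped pack. Do not touch the red and green packs, and do not lift, tip or shift any pack or anything else on the bench.

Things in the scene. Friction and masses are not known exactly. Their poses are not given: they have to be found in the camera images.
- pack_yellow: black battery pack with yellow deck and stripes, to be checked first; loose, about 0.6 kg. Origin: centre of its underside; z up. Body 120 (x) by 78 (y) by 46 mm high; the black tower (x -4 to +56, 56 mm wide in y) rises to 62 mm; the yellow deck (x -60 to -4 mm) is 46 mm high and carries the gauge button at x = -34 mm, y = 0, by four small white lights
- gauge_yellow_top (a point): centre of the top face of the yellow pack's gauge button, a white round button 20 mm across that stands 8 mm proud of the deck (54 mm above the bench when up); it is pressed straight down and moves with the button
- gauge_yellow (a joint): travel of the yellow pack's gauge button: 0 m up, 0.006 m fully in; a spring pushes it back up (about 1 N to start it, about 4.6 N fully in); it counts as pressed beyond half its travel
- pack_blue: black battery pack with blue deck and stripes, to be checked second; loose, about 0.6 kg. Origin: centre of its underside; z up. Body 120 (x) by 78 (y) by 46 mm high; the black tower (x -4 to +56, 56 mm wide in y) rises to 62 mm; the blue deck (x -60 to -4 mm) is 46 mm high and carries the gauge button at x = -34 mm, y = 0, by four small white lights
- gauge_blue_top (a point): centre of the top face of the blue pack's gauge button, a white round button 20 mm across that stands 8 mm proud of the deck (54 mm above the bench when up); it is pressed straight down and moves with the button
- gauge_blue (a joint): travel of the blue pack's gauge button: 0 m up, 0.006 m fully in; a spring pushes it back up (about 1 N to start it, about 4.6 N fully in); it counts as pressed beyond half its travel
- pack_red: black battery pack with red deck and stripes, to be left untouched; loose, about 0.6 kg. Origin: centre of its underside; z up. Body 120 (x) by 78 (y) by 46 mm high; the black tower (x -4 to +56, 56 mm wide in y) rises to 62 mm; the red deck (x -60 to -4 mm) is 46 mm high and carries the gauge button at x = -34 mm, y = 0, by four small white lights
- gauge_red_top (a point): centre of the top face of the red pack's gauge button, a white round button 20 mm across that stands 8 mm proud of the deck (54 mm above the bench when up); it is pressed straight down and moves with the button
- gauge_red (a joint): travel of the red pack's gauge button: 0 m up, 0.006 m fully in; a spring pushes it back up (about 1 N to start it, about 4.6 N fully in); it counts as pressed beyond half its travel
- pack_green: black battery pack with green deck and stripes, to be left untouched; loose, about 0.6 kg. Origin: centre of its underside; z up. Body 120 (x) by 78 (y) by 46 mm high; the black tower (x -4 to +56, 56 mm wide in y) rises to 62 mm; the green deck (x -60 to -4 mm) is 46 mm high and carries the gauge button at x = -34 mm, y = 0, by four small white lights
- gauge_green_top (a point): centre of the top face of the green pack's gauge button, a white round button 20 mm across that stands 8 mm proud of the deck (54 mm above the bench when up); it is pressed straight down and moves with the button
- gauge_green (a joint): travel of the green pack's gauge button: 0 m up, 0.006 m fully in; a spring pushes it back up (about 1 N to start it, about 4.6 N fully in); it counts as pressed beyond half its travel
- glue: pale glue bottle with a yellow label and an orange cap, 60 mm across, 170 mm tall, upright; loose bystander, leave it alone. Origin: its own centre line at the underside
- can: red finish can, 80 mm across, 100 mm tall, upright; loose bystander, leave it alone. Origin: its own centre line at the underside
- screwdriver: orange-handled screwdriver lying on the bench along its x axis; loose bystander, leave it alone. Origin: on its underside, near the middle of its length
- hammer: hammer with a pale wooden handle, lying on the bench along its x axis; loose bystander, leave it alone. Origin: on its underside, near the middle of its length
- tape: yellow tape measure 70 by 34 by 62 mm high, standing; loose bystander, leave it alone. Origin: its own centre line at the underside
Not all that is in view belongs to the job. What is shaped like the pack_yellow but pink, purple or turquoise is not meant.

How it is judged (in metres and radians):
On the way, in this order (a step that is already met when the one before it is completed fails the run):
1. the yellow pack's gauge button is pressed in by the fingers, past half its travel (value of joint gauge_yellow above 0.003 m and contact force between the fingers and pack_yellow above 0.5 N), for 0.1 s.
2. the yellow pack's button is let go and is up again (value of joint gauge_yellow below 0.0012 m and contact force between each of the arm, the fingers and pack_yellow below 0.1 N), for 0.1 s.
3. the blue pack's gauge button is pressed in by the fingers, past half its travel (value of joint gauge_blue above 0.003 m and contact force between the fingers and pack_blue above 0.5 N), for 0.1 s.
At the end, for the whole second after the job is handed in: Yellow gauge, then blue gauge pressed past half travel and released; at the end all four gauge buttons are up (within 1.2 mm), all packs upright, at rest and within 20 mm of where they started, and every bystander within 20 mm of its start (value of joint each of gauge_yellow, gauge_blue, gauge_red, gauge_green below 0.0012 m and distance of each of pack_yellow, pack_blue, pack_red, pack_green, glue, can, screwdriver, hammer, tape from where it was at the start of the episode below 0.02 m and angle between each of pack_yellow, pack_blue, pack_red, pack_green's own z axis and vertical below 0.1 rad and linear speed of each of pack_yellow, pack_blue, pack_red, pack_green below 0.01 m/s); the robot touches nothing.
It fails at once if the red or green pack or its button is touched (contact force between any of the fingers, the arm and pack_red above 0.3 N or value of joint any of gauge_red, gauge_green above 0.002 m or contact force between any of the fingers, the arm and pack_green above 0.3 N).
It fails at once if the yellow or blue pack is pushed harder than 30 N (contact force between any of the fingers, the arm and pack_yellow above 30 N or contact force between any of the fingers, the arm and pack_blue above 30 N).
It fails at once if a pack is lifted more than 8 mm off the bench, tipped or shifted by more than 20 mm (height (world z) of any of pack_yellow, pack_blue, pack_red, pack_green above 0.008 m or angle between any of pack_yellow, pack_blue, pack_red, pack_green's own z axis and vertical above 0.15 rad or distance of any of pack_yellow, pack_blue, pack_red, pack_green from where it was at the start of the episode above 0.02 m).
It fails at once if a bystander (glue, can, screwdriver, hammer, tape measure) is moved by more than 20 mm (distance of any of glue, can, screwdriver, hammer, tape from where it was at the start of the episode above 0.02 m).
It fails at once if both gauge buttons are held in at once (value of joint each of gauge_yellow, gauge_blue above 0.003 m).
It also fails if it takes over 45 s, if anything falls off the work surface, if the arm or the gripper's body presses on something with over 40 N, if the wrist force passes 120 N, or if a joint passes its speed limit or range.

## Working session

There is one attempt and no reset: what is moved stays moved. The work goes in short steps, Python scripts to look and compute and a tool call to move; the robot and the scene stay as the last step left them, time stands still between calls to the robot, and variables do not carry over. Pictures are saved under pics/ and viewed, at most 10 in all, crops included, and the job is handed in when it is done.

Besides the shell and the picture viewer there is one more tool, called after "Emit:" as name(argument=value, ...) on one line, values as JSON. apply_moves: Moves the arm, as the interface text tells. Its arguments: {"type":"object","properties":{"motion":{"type":"array","items":{"type":"object","properties":{"jaw":{"type":"number"},"xyz":{"type":"array","items":{"type":"number"}},"twist":{"type":"number"}}}},"grip_force":{"type":"number"}},"required":["motion"]}

```bash
mkdir -p pics
python3 - <<'E'
from workcell import sensors,camera,camera_params,bot
import cv2,numpy as np
print(sensors.get_obs()); print(bot.tcp_to_tips)
for n in("top","scene"):
    im,d=camera(n); cv2.imwrite(f"pics/{n}0.png",im[:,:,::-1]); np.savez(f"{n}0.npz",im=im,d=d,**camera_params(n))
    print(n,camera_params(n))
E
```

```text
{'time': 0.0, 'q': array([-7.45413077e+01,  5.01214491e+00,  1.00348557e+01,  9.51000323e+01,
       -4.75180298e-07,  9.00003984e+01]), 'qd': array([ 0.1284434 , -0.04349197,  0.03783168,  0.11898706,  0.02146817,
        0.06193292]), 'joint_efforts': array([-1.10144963e-03, -5.20388889e+01,  4.64801931e+01,  1.62198994e-02,
        1.86946863e-05,  5.85488436e-06]), 'ee_pos': array([ 0.14654397, -0.52990374,  0.24757663]), 'tcp_rot': array([-1.79922679e+02,  1.01286447e-06,  1.54582939e+01]), 'wrist_force': array([-0.11673383, -0.14578006,  0.81176034]), 'torque': array([ 0.00919019, -0.02281792, -0.0055797 ]), 'grasp_force': 0.0, 'opening': 0.08532371531757717}
0.017
top {'mtx': array([[489.28134161,   0.        , 263.30617127],
       [  0.        , 489.28134161, 197.17034555],
       [  0.        ,   0.        ,   1.        ]]), 'rvec': array([ 2.20592587, -2.16255405,  0.11017035]), 'tvec': array([-0.10178184,  0.51316487,  1.42229242])}
scene {'mtx': array([[437.81597703,   0.        , 249.42695959],
       [  0.        , 437.81597703, 194.1311374 ],
       [  0.        ,   0.        ,   1.        ]]), 'rvec': array([ 1.62739078,  2.10353235, -0.69001568]), 'tvec': array([ 0.21502805, -0.34841458,  1.67161603])}
```

View pics/top0.png

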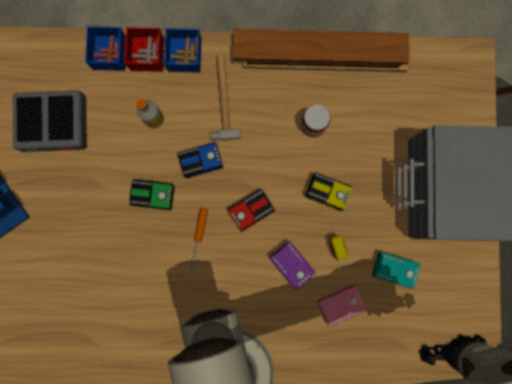

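View pics/scene0.png

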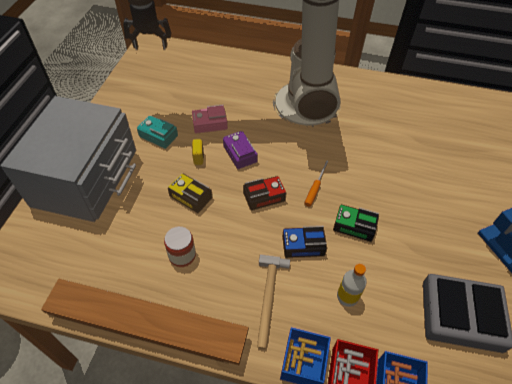

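The top view shows the yellow pack at about (328,190) and the blue pack at about (200,160). The pink, purple and turquoise lookalikes and the yellow tape measure at (339,247) are not meant. Next I measure the buttons and confirm them in a crop.

```bash
cat > h.py <<'E'
import numpy as np,cv2
def ray(P,uv,z):
    R=cv2.Rodrigues(P['rvec'])[0]; C=-R.T@P['tvec']
    p=cv2.undistortPoints(np.float64([[uv]]),P['mtx'],None)[0,0]
    d=R.T@np.array([p[0],p[1],1]); return C+d*(z-C[2])/d[2]
def button(im,box,thr=150):
    x0,y0,x1,y1=box; c=im[y0:y1,x0:x1].astype(int)
    m=((c.min(2)>thr)&(c.max(2)-c.min(2)<60)).astype(np.uint8)
    n,l,s,ce=cv2.connectedComponentsWithStats(m)
    return [(int(s[i,4]),(ce[i]+[x0,y0]).round(1)) for i in range(1,n) if s[i,4]>3]
E
python3 - <<'E'
from h import *
boxes={'top':{'y':(303,168,355,214),'b':(174,138,226,180)},'scene':{'y':(164,170,216,214),'b':(278,222,330,262)}}
for n in boxes:
    P=dict(np.load(n+'0.npz'));im=P['im']
    for k,b in boxes[n].items():
        for t in (130,150):
          for a,uv in button(im,b,t): print(n,k,t,a,uv,ray(P,uv,.054).round(4),'depth',P['d'][int(uv[1]),int(uv[0])])
    # deck/stripes hue centroid
    hsv=cv2.cvtColor(im,cv2.COLOR_RGB2HSV)
    for k,(lo,hi) in {'y':(22,35),'b':(100,125)}.items():
        x0,y0,x1,y1=boxes[n][k]; c=hsv[y0:y1,x0:x1]
        m=((c[...,0]>=lo)&(c[...,0]<=hi)&(c[...,1]>150)&(c[...,2]>70)).astype(np.uint8)
        l,s,ce=cv2.connectedComponentsWithStats(m)[1:]
        for i in range(1,len(s)):
            if s[i,4]>15: print('  colour',n,k,s[i,4],(ce[i]+[x0,y0]).round(1),ray(P,ce[i]+[x0,y0],.046).round(4))
P=np.load('top0.npz')['im'];S=np.load('scene0.npz')['im']
o=[]
for I,n in((P,'top'),(S,'scene')):
    o.append(np.hstack([cv2.resize(I[b[1]:b[1]+40,b[0]:b[0]+52],None,fx=7,fy=7,interpolation=cv2.INTER_NEAREST) for b in boxes[n].values()]))
cv2.imwrite('pics/crop1.png',np.vstack(o)[:,:,::-1])
E
```

```text
colour top y 502 [333.6 192.2] [ 0.5319 -0.2959  0.046 ]
  colour top b 294 [207.6 156.5] [0.6289 0.0738 0.046 ]
  colour top b 115 [189.8 160.2] [0.617  0.1254 0.046 ]
scene y 130 23 [180.4 182. ] [ 0.5235 -0.3109  0.054 ] depth 1.3656952
scene y 150 15 [180.3 182.1] [ 0.524 -0.311  0.054] depth 1.3656952
scene b 130 32 [293.2 236.7] [0.6297 0.0686 0.054 ] depth 1.2572181
scene b 130 27 [282.5 260.1] [0.7111 0.0543 0.054 ] depth 1.2409697
scene b 150 25 [293.2 236.8] [0.6301 0.0687 0.054 ] depth 1.2572181
  colour scene y 316 [185.5 185.7] [ 0.5276 -0.2936  0.046 ]
  colour scene y 57 [181.9 200.3] [ 0.584  -0.2854  0.046 ]
  colour scene b 288 [295.2 238.9] [0.6307 0.0753 0.046 ]
  colour scene b 111 [314.6 234.4] [0.6015 0.127  0.046 ]
```

View pics/crop1.png

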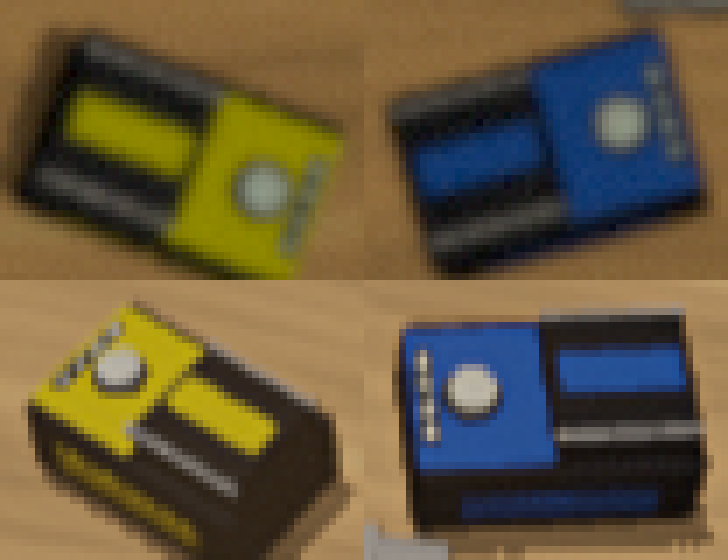

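The crop confirms both packs: yellow deck with its round button at about top (340,195), blue deck with its button at about top (211,155.6). Four lights sit outward of each button. The top image is darker, so I lower the threshold there.

Run:
```python
from h import *
P=dict(np.load('top0.npz'))
for k,b in {'y':(334,188,347,201),'b':(205,149,217,162)}.items():
  for t in (95,110,120):
    for a,uv in button(P['im'],b,t): print(k,t,a,uv,ray(P,uv,.054).round(4))
# depth heights around the buttons + triangulation
S=dict(np.load('scene0.npz'))
pm=lambda Q:Q['mtx']@np.c_[cv2.Rodrigues(Q['rvec'])[0],Q['tvec']]
for a,b in(((340.4,194.9),(180.4,182.)),((210.9,155.6),(293.2,236.7))):
    X=cv2.triangulatePoints(pm(P),pm(S),np.float64(a),np.float64(b));print('tri',(X[:3]/X[3]).ravel().round(4))
```

```text
y 95 28 [340.3 194.7] [ 0.5242 -0.3141  0.054 ]
y 110 20 [340.2 194.8] [ 0.5239 -0.3138  0.054 ]
y 120 14 [340.3 194.5] [ 0.5247 -0.3141  0.054 ]
b 95 32 [210.3 155.2] [0.6316 0.0652 0.054 ]
b 110 19 [210.2 155.2] [0.6316 0.0655 0.054 ]
b 120 12 [210.5 155. ] [0.6322 0.0647 0.054 ]
tri [ 0.5232 -0.3131  0.0533]
tri [0.6302 0.0658 0.0537]
```

Two views agree to within 2 mm: yellow button at (0.524,-0.3125), blue at (0.631,0.067), heights 53–54 mm as given. The offset to yellow in tool axes is about (422,-109) mm, so I move there with the jaws shut.

Emit:
apply_moves(motion=[{"jaw": -1, "xyz": [42, -11, 0]}, {"jaw": -1, "xyz": [84, -22, 0]}, {"jaw": -1, "xyz": [127, -33, 0]}, {"jaw": -1, "xyz": [169, -44, 0]}, {"jaw": -1, "xyz": [211, -54, 0]}], grip_force=20)

```text
validation failed for argument at $.mo...
```

Emit:
apply_moves(motion=[{"jaw": -1, "xyz": [42, -11, 0]}, {"jaw": -1, "xyz": [84, -22, 0]}, {"jaw": -1, "xyz": [127, -33, 0]}, {"jaw": -1, "xyz": [169, -44, 0]}, {"jaw": -1, "xyz": [211, -55, 0]}])

```text
validation failed for argument at $.mo...
```

Emit:
apply_moves(motion=[{"jaw": -1, "xyz": [0, 0, 30]}, {"jaw": -1, "xyz": [0, 0, 60]}, {"jaw": -1, "xyz": [0, 0, 90]}, {"jaw": -1, "xyz": [0, 0, 120]}, {"jaw": -1, "xyz": [0, 0, 120]}])

```text
validation failed for argument at $.mo...
```

The validator refused all three calls. A row may need every field, so I add twist.

Emit:
apply_moves(motion=[{"jaw": -1, "xyz": [42, -11, 0], "twist": 0}, {"jaw": -1, "xyz": [84, -22, 0], "twist": 0}, {"jaw": -1, "xyz": [127, -33, 0], "twist": 0}, {"jaw": -1, "xyz": [169, -44, 0], "twist": 0}, {"jaw": -1, "xyz": [211, -54, 0], "twist": 0}], grip_force=20)

```text
time: 0.72
ee_pos: [0.3366, -0.4209, 0.248]
tcp_rot: [-180.0, 0.0, 15.5]
wrist_force: [-0.5, -0.6, 0.5]
opening: 0.0001
grasp_force: 0.0
```

Emit:
apply_moves(motion=[{"jaw": -1, "xyz": [42, -11, 0], "twist": 0}, {"jaw": -1, "xyz": [84, -22, 0], "twist": 0}, {"jaw": -1, "xyz": [127, -33, 0], "twist": 0}, {"jaw": -1, "xyz": [169, -44, 0], "twist": 0}, {"jaw": -1, "xyz": [211, -55, 0], "twist": 0}])

```text
time: 1.35
ee_pos: [0.5254, -0.3116, 0.2479]
tcp_rot: [-180.0, 0.0, 15.5]
wrist_force: [0.2, -0.4, -0.4]
opening: 0.0001
grasp_force: 0.0
```

Emit:
apply_moves(motion=[{"jaw": -1, "xyz": [0, 0, 30], "twist": 0}, {"jaw": -1, "xyz": [0, 0, 60], "twist": 0}, {"jaw": -1, "xyz": [0, 0, 90], "twist": 0}, {"jaw": -1, "xyz": [0, 0, 120], "twist": 0}, {"jaw": -1, "xyz": [0, 0, 120], "twist": 0}])

```text
time: 1.98
ee_pos: [0.523, -0.3118, 0.1256]
tcp_rot: [-179.8, 0.2, 15.5]
wrist_force: [-1.0, 0.2, -0.2]
opening: 0.0
grasp_force: 0.0
```

Run:
```python
from workcell import sensors,camera,camera_params
import cv2,numpy as np
print(sensors.get_obs()['ee_pos'],sensors.get_obs()['tcp_rot'])
a,_=camera('top');b,_=camera('scene');c,_=camera('wrist')
up=lambda I,x,y:cv2.resize(I[y:y+75,x:x+100],(400,300),interpolation=cv2.INTER_CUBIC)
cv2.imwrite('pics/y1.png',np.vstack([np.hstack([up(a,290,155),up(b,140,145)]),np.hstack([cv2.resize(c,(400,300)),cv2.resize(b,(400,300))])])[:,:,::-1])
```

```text
[ 0.52299212 -0.31178879  0.12558653] [-179.79226336    0.19986345   15.45978027]
```

View pics/y1.png

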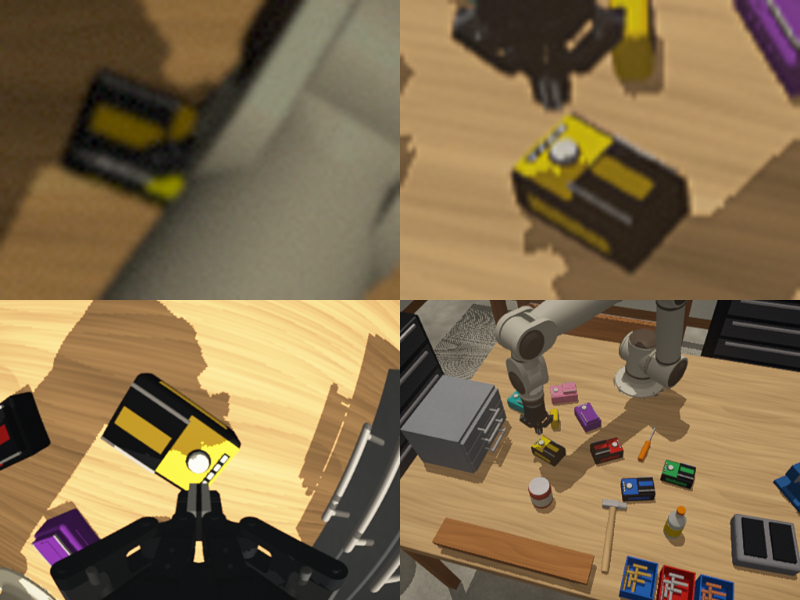

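The wrist view (lower left) shows the shut fingertips at (200,490) directly over the white yellow-pack button at (198,462). The scene view agrees. The tips are at 0.1086, so I come down to about 8 mm above the button and read the state.

Emit:
apply_moves(motion=[{"jaw": -1, "xyz": [1, 0, 24], "twist": 0}, {"jaw": -1, "xyz": [1, 0, 38], "twist": 0}, {"jaw": -1, "xyz": [1, 0, 44], "twist": 0}, {"jaw": -1, "xyz": [1, 0, 44], "twist": 0}, {"jaw": -1, "xyz": [1, 0, 44], "twist": 0}])

```text
time: 2.75
ee_pos: [0.5256, -0.3125, 0.0851]
tcp_rot: [180.0, -0.0, 15.5]
wrist_force: [0.5, 0.5, -0.6]
opening: -0.0
grasp_force: 0.0
```

Emit:
apply_moves(motion=[{"jaw": -1, "xyz": [-1, 0, 6], "twist": 0}, {"jaw": -1, "xyz": [-1, 0, 10], "twist": 0}, {"jaw": -1, "xyz": [-1, 0, 12], "twist": 0}, {"jaw": -1, "xyz": [-1, 0, 14], "twist": 0}, {"jaw": -1, "xyz": [-1, 0, 15], "twist": 0}])

```text
time: 3.38
ee_pos: [0.5242, -0.3125, 0.0693]
tcp_rot: [-180.0, 0.0, 15.5]
wrist_force: [-1.1, 0.5, 1.3]
opening: 0.0003
grasp_force: 1.0
```

Contact: tips at 0.0523 with a light upward force. I press another 3 mm and hold.

Emit:
apply_moves(motion=[{"jaw": -1, "xyz": [0, 0, 1.5], "twist": 0}, {"jaw": -1, "xyz": [0, 0, 3], "twist": 0}, {"jaw": -1, "xyz": [0, 0, 3], "twist": 0}, {"jaw": -1, "xyz": [0, 0, 3], "twist": 0}, {"jaw": -1, "xyz": [0, 0, 3], "twist": 0}])

```text
time: 4.0
ee_pos: [0.5243, -0.3126, 0.0664]
tcp_rot: [180.0, -0.0, 15.5]
wrist_force: [-1.7, 0.4, 2.5]
opening: -0.0001
grasp_force: 1.9
```

Tips are at 0.0494, about 4.6 mm of travel, but the force is a little under what that should give. I go 1 mm deeper for margin.

Emit:
apply_moves(motion=[{"jaw": -1, "xyz": [0, 0, 1], "twist": 0}, {"jaw": -1, "xyz": [0, 0, 1], "twist": 0}, {"jaw": -1, "xyz": [0, 0, 1], "twist": 0}])

```text
time: 4.38
ee_pos: [0.5243, -0.3126, 0.0653]
tcp_rot: [180.0, -0.0, 15.5]
wrist_force: [-2.7, 1.4, 4.0]
opening: 0.0
grasp_force: 2.2
```

Run:
```python
from workcell import sensors,camera
import cv2,numpy as np
w=[]
for i in range(4):
    b,_=camera('scene'); o=sensors.get_obs(); w.append(o['wrist_force'])
print(np.mean(w,0),o['ee_pos'])
c,_=camera('wrist')
cv2.imwrite('pics/y2.png',np.hstack([cv2.resize(b[160:220,150:230],(400,300),interpolation=cv2.INTER_CUBIC),cv2.resize(c[140:290,150:350],(400,300))])[:,:,::-1])
```

```text
[-2.1378898   0.77156458  3.91311642] [ 0.52428338 -0.31255074  0.06530475]
```

View pics/y2.png

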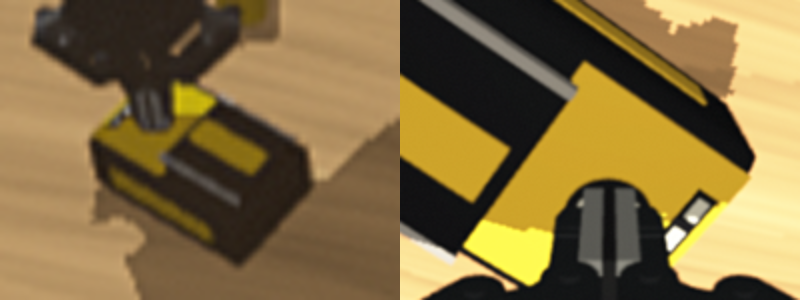

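The tips sit on the button, and the 3.9 N spring force means about 5 mm of travel, so yellow is pressed. I lift straight up to release it, then travel to blue, an offset of about (204,-337) mm in tool axes.

Emit:
apply_moves(motion=[{"jaw": -1, "xyz": [0, 0, -6], "twist": 0}, {"jaw": -1, "xyz": [0, 0, -20], "twist": 0}, {"jaw": -1, "xyz": [0, 0, -50], "twist": 0}, {"jaw": -1, "xyz": [0, 0, -85], "twist": 0}, {"jaw": -1, "xyz": [0, 0, -120], "twist": 0}])

```text
time: 5.25
ee_pos: [0.5243, -0.3126, 0.1872]
tcp_rot: [180.0, -0.0, 15.5]
wrist_force: [-0.0, -0.1, 0.7]
opening: -0.0
grasp_force: 0.0
```

Emit:
apply_moves(motion=[{"jaw": -1, "xyz": [20, -34, 0], "twist": 0}, {"jaw": -1, "xyz": [41, -67, 0], "twist": 0}, {"jaw": -1, "xyz": [61, -101, 0], "twist": 0}, {"jaw": -1, "xyz": [82, -135, 0], "twist": 0}, {"jaw": -1, "xyz": [102, -168, 0], "twist": 0}])

```text
time: 5.88
ee_pos: [0.5783, -0.1222, 0.1862]
tcp_rot: [180.0, -0.1, 15.5]
wrist_force: [-0.2, -1.0, 0.5]
opening: -0.0001
grasp_force: 0.0
```

Emit:
apply_moves(motion=[{"jaw": -1, "xyz": [20, -34, 0], "twist": 0}, {"jaw": -1, "xyz": [41, -67, 0], "twist": 0}, {"jaw": -1, "xyz": [61, -101, 0], "twist": 0}, {"jaw": -1, "xyz": [82, -135, 0], "twist": 0}, {"jaw": -1, "xyz": [102, -169, 0], "twist": 0}])

```text
time: 6.5
ee_pos: [0.6315, 0.068, 0.1862]
tcp_rot: [180.0, -0.1, 15.5]
wrist_force: [0.9, -0.7, 0.6]
opening: -0.0001
grasp_force: 0.0
```

Emit:
apply_moves(motion=[{"jaw": -1, "xyz": [0, 0, 20], "twist": 0}, {"jaw": -1, "xyz": [0, 0, 45], "twist": 0}, {"jaw": -1, "xyz": [0, 0, 65], "twist": 0}, {"jaw": -1, "xyz": [0, 0, 65], "twist": 0}, {"jaw": -1, "xyz": [0, 0, 65], "twist": 0}])

```text
time: 7.12
ee_pos: [0.6315, 0.0666, 0.1217]
tcp_rot: [180.0, -0.1, 15.5]
wrist_force: [-0.3, 0.7, 0.5]
opening: 0.0001
grasp_force: 0.0
```

Run:
```python
from workcell import sensors,camera
import cv2,numpy as np
o=sensors.get_obs();print(o['time'],o['ee_pos'],o['wrist_force'])
b,_=camera('scene');c,_=camera('wrist')
cv2.imwrite('pics/b1.png',np.hstack([cv2.resize(b[90:270,140:380],(400,300),interpolation=cv2.INTER_CUBIC),cv2.resize(c,(400,300))])[:,:,::-1])
```

```text
7.125 [0.63151069 0.06664496 0.12167661] [-0.30679463  0.70536142  0.4744473 ]
```

View pics/b1.png

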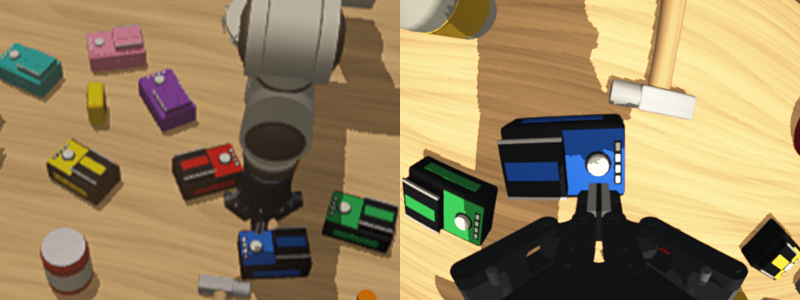

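The tips at right-panel (598,195) are over the blue pack's white button at (598,163). Yellow's button is up and its pack is unmoved (left panel (68,155)). Now down onto the blue button.

Emit:
apply_moves(motion=[{"jaw": -1, "xyz": [0, 0, 20], "twist": 0}, {"jaw": -1, "xyz": [0, 0, 36], "twist": 0}, {"jaw": -1, "xyz": [0, 0, 44], "twist": 0}, {"jaw": -1, "xyz": [0, 0, 48], "twist": 0}, {"jaw": -1, "xyz": [0, 0, 48], "twist": 0}])

```text
time: 7.85
ee_pos: [0.6311, 0.0666, 0.0724]
tcp_rot: [180.0, -0.0, 15.5]
wrist_force: [0.3, 0.5, -0.3]
opening: 0.0001
grasp_force: 0.0
```

Emit:
apply_moves(motion=[{"jaw": -1, "xyz": [0, 0, 2], "twist": 0}, {"jaw": -1, "xyz": [0, 0, 4], "twist": 0}, {"jaw": -1, "xyz": [0, 0, 6], "twist": 0}, {"jaw": -1, "xyz": [0, 0, 6], "twist": 0}, {"jaw": -1, "xyz": [0, 0, 6], "twist": 0}])

```text
time: 8.48
ee_pos: [0.6314, 0.0667, 0.0667]
tcp_rot: [180.0, -0.1, 15.5]
wrist_force: [1.9, 0.5, 3.1]
opening: -0.0002
grasp_force: 1.8
```

Same picture as with yellow: 4.3 mm in at 3 N. I go 1.5 mm deeper, hold, and read the force.

Emit:
apply_moves(motion=[{"jaw": -1, "xyz": [0, 0, 1.5], "twist": 0}, {"jaw": -1, "xyz": [0, 0, 1.5], "twist": 0}, {"jaw": -1, "xyz": [0, 0, 1.5], "twist": 0}])

```text
time: 8.85
ee_pos: [0.6315, 0.0666, 0.0651]
tcp_rot: [180.0, -0.1, 15.5]
wrist_force: [2.4, 0.6, 6.4]
opening: -0.0
grasp_force: 2.6
```

Run:
```python
from workcell import sensors,camera
import numpy as np
w=[]
for i in range(4):
    camera('scene'); o=sensors.get_obs(); w.append(o['wrist_force'])
print(np.mean(w,0),o['ee_pos'])
```

```text
[ 2.57092334 -0.23358373  5.39510284] [0.63143256 0.06666199 0.06508892]
```

The force of about 5 N matches the button nearly fully in. Releasing.

Emit:
apply_moves(motion=[{"jaw": -1, "xyz": [0, 0, -6], "twist": 0}, {"jaw": -1, "xyz": [0, 0, -20], "twist": 0}, {"jaw": -1, "xyz": [0, 0, -50], "twist": 0}, {"jaw": -1, "xyz": [0, 0, -85], "twist": 0}, {"jaw": -1, "xyz": [0, 0, -110], "twist": 0}])

```text
time: 9.68
ee_pos: [0.6308, 0.0666, 0.1769]
tcp_rot: [180.0, -0.0, 15.5]
wrist_force: [1.1, -0.2, -0.5]
opening: -0.0
grasp_force: 0.0
```

Emit:
apply_moves(motion=[{"jaw": -1, "xyz": [0, 0, 0], "twist": 0}, {"jaw": -1, "xyz": [0, 0, 0], "twist": 0}, {"jaw": -1, "xyz": [0, 0, 0], "twist": 0}])

```text
time: 10.05
ee_pos: [0.6305, 0.0666, 0.1734]
tcp_rot: [-180.0, 0.1, 15.5]
wrist_force: [0.5, -0.1, -0.1]
opening: -0.0002
grasp_force: 0.0
```

Run:
```python
from workcell import sensors,camera
from h import *
o=sensors.get_obs();print(o['time'],o['ee_pos'],o['wrist_force'])
P=dict(np.load('scene0.npz'));b,_=camera('scene')
for box in((164,170,190,200),(284,228,302,246)): print(button(P['im'],box,130),button(b,box,130))
cv2.imwrite('pics/end.png',cv2.resize(b[90:300,140:420],(800,600),interpolation=cv2.INTER_CUBIC)[:,:,::-1])
```

```text
10.05 [0.63050255 0.06657994 0.17344152] [ 0.47582677 -0.08699375 -0.0519575 ]
[(23, array([180.4, 182. ]))] [(25, array([180.4, 181.9]))]
[(32, array([293.2, 236.7]))] [(32, array([293.2, 236.7]))]
```

View pics/end.png

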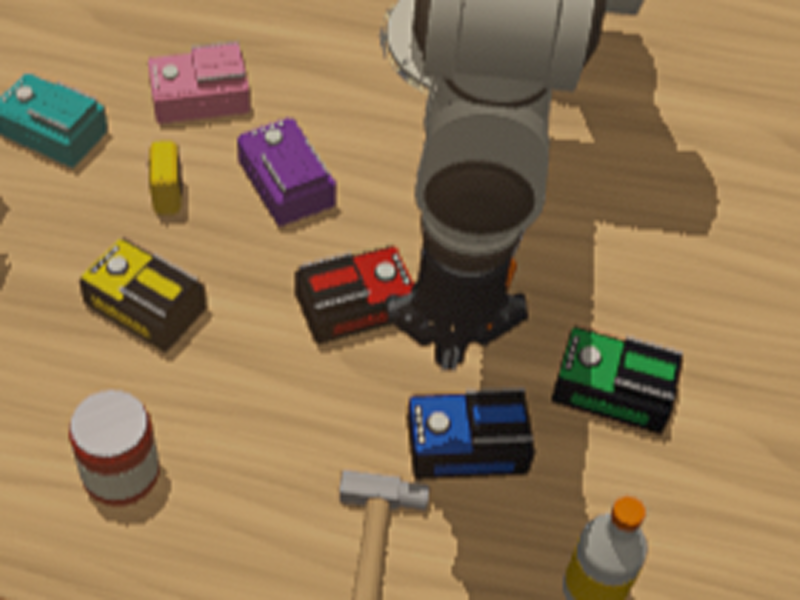

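The yellow button (118,265) and blue button (438,422) are up at their starting pixels, and the packs and everything else in view look undisturbed. The gripper is clear, so I hand in the job.

```bash
python3 -c "
from workcell import bot
print(bot.job_done())"
```

```text
the job is handed in; nothing more can be done
None
```

I pressed and released the yellow pack's gauge button and then the blue pack's; both came back up with the packs unmoved, and I handed the job in at about 10 s (no verdict was returned).

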